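# Put the used battery away in the flip-cap tube rack

### The arm

A 7-joint arm with a two-finger parallel gripper is mounted at the origin on a cart in front of the work surface, level with it; the furniture and walls round the work are solid. World frame = base frame: x ahead of the robot, y to its left, z up, the work surface at z = 0. Lengths are in m, angles in degrees, forces in N, time in s.
With the tool pointing down it reaches from about 0.425 to 0.875 m from the base axis. Payload 4.7 kg.
Tool frame: the origin (TCP) lies at the very end of the fingers, on their centre line; the grasp point (between the pads) lies 19 mm behind it; z points along the fingers, y is the line along which they close (so a half turn about z gives the same grasp; the last joint's range is limited). The gripper opens to 87 mm and grips with 3 to 60 N. Pads are 19 mm wide; open, the fingers measure 117 mm over their backs; the gripper's body (75 mm by 190 mm) begins 51 mm behind the grasp point.
Start: joints at [-74.823, 18.392, -4.016, 83.108, 1.295, 78.541, -3.26], TCP at [0.161, 0.63, 0.223] pointing down, gripper open.
Joint ranges: [-163.93, 163.93], [-17.29, 119.83], [-79.2, 71.16], [3.27, 140.29], [-89.18, 269.18], [5.43, 117.66], [-154.24, 154.24]. Speed limits (degrees/s): [147.25, 147.25, 180, 180, 180, 180, 180].

### API

Orientations are given as [roll, pitch, yaw] about the fixed x, y, z axes, in that order (R = Rz(yaw) Ry(pitch) Rx(roll)).
In Python, from cell import get_obs, eyes, env gives the robot as it stands.
- The arm moves only by the tool servo_tool, never from a script. Its argument "series" is a list that holds one entry, the list of rows, each a list of 7 numbers: the shift along the tool's x, y, z in units of 300 mm (1.0 is 300 mm), then the turn, a rotation vector about the tool's x, y, z in units of pi rad (1.0 is pi rad), then the opening, from 0 (shut) to 1 (fully open). In form: [[[tx, ty, tz, wx, wy, wz, gripper], ...]]. A call has 1 to 12 rows; each row is the pose to reach, as a shift and turn from the pose commanded when the call began, along the tool's axes at that moment, turning the shorter way round; what a row does not reach only later rows make up. A row lasts 1/12 s, in which the tool goes at most 41.7 mm and 7.16 degrees, less where a joint would pass 70% of its speed; a pose out of reach is approached as far as the arm can. A call with a number of a shift or a turn outside -1 to 1 is refused whole. A call with a gripper value outside its range is refused whole. The fingers move at their own pace and stop on an object; "grip_force" is the grip in N (left out, the last holds). Time passes only in rows, so rows that repeat a pose let the fingers close. It gives the time, the measured TCP pose, the force, the opening and the grip force at its end, in the units of the state.
- get_obs(): the state, without advancing time (a new reading comes with each control period).
- eyes.read_camera(name): name is "side" or "top" or "wrist"; returns a dict with "frame" (384x512x3 uint8, red, green, blue), "depth" (384x512 float32, m along the optical axis (not along the pixel's ray), 0 where there is no reading), "fx", "fy", "cx", "cy" (pixels), "origin" and "rotation" of the camera in the world; the wrist camera has in their place "mount" (4x4, takes a point from camera to tool coordinates, whose origin is the TCP and whose axes are the flange's). Camera axes: x right, y down, z forward; pixel columns grow to the right and rows downward; lengths in m; the calibration is good to about 2 mm. A picture is of the moment at which its call begins: read the wrist's pose just before it.
- env.sign_off(): hands the job in; it is judged then, once.
The state is a dict: "time_s": time; "qpos": joint angles; "joint_velocities": joint speeds; "effort": joint torques, N m; "tool_pos": TCP position; "tool_rot": TCP orientation; "force": force on the tool from outside, world axes, zero at the start; "wrist_torque": the same for the moment, N m; "grip_width": finger opening in m; "grasp_force": force on a finger pad.
Only numpy, scipy, OpenCV 4.12 (cv2) and the standard library are available. Lean on these libraries where they do the work, as an engineer would, in place of code of your own. Each camera call takes 0.05 s, during which the arm holds its last target. There are 200 camera calls.

### The job

Put the used battery that stands in front of the rack away in the tube with the red cap: flick that cap open, stand the battery upright inside and press the cap fully shut again. Someone left the yellow cap open: press it fully shut too. Leave the blue cap shut, and do not disturb the oil bottle, the tape roll or the tally counter on the green mat.

Things in the scene. Friction and masses are not known exactly. Their poses are not given: they have to be found in the camera images.
- rack: fixed aluminium rack 66 x 236 x 40 mm carrying three upright flip-cap tubes side by side at its y = -75, 0 and +75 mm; origin: centre of its underside on the bench
- red_tube: clear plastic tube fixed in the rack: outer diameter 34 mm, bore 28 to 29 mm, 57 mm tall; origin: centre of its underside, 8 mm above the bench; z up: floor 3 mm up, open rim 57 mm up (65 mm above the bench). Hinge on its +x side, thumb lip of the shut cap towards its -x. x axes of all tubes and the rack agree; which colour stands where varies. This one has the red cap
- red_cap (a joint): hinge of the red cap, rad: 0 = pressed fully shut, grows as the cap swings up and back to at most 2.2; stiff, so the cap stays where it is left. Starts shut. Cap: disc 38 mm in diameter, 8 mm thick, its centre 21 mm from the hinge axis, top 74 mm above the bench when shut
- red_lip (a point): middle of the red cap's thumb lip, a flat tab 14 mm wide (along the hinge axis), 7 mm thick, sticking out about 21 mm beyond the cap's disc; this point is 12 mm out from the disc's edge, 54 mm from the hinge axis and, when shut, 69.5 mm above the bench; nothing lies beside or below the lip for 25 mm
- red_hinge (a point): point on the hinge axis of the red cap, 21 mm in the tube's +x from the tube's axis, 67 mm above the bench; the axis runs along the tube's y
- yellow_tube: clear plastic tube fixed in the rack: outer diameter 34 mm, bore 28 to 29 mm, 57 mm tall; origin: centre of its underside, 8 mm above the bench; z up: floor 3 mm up, open rim 57 mm up (65 mm above the bench). Hinge on its +x side, thumb lip of the shut cap towards its -x. x axes of all tubes and the rack agree; which colour stands where varies. This one has the yellow cap
- yellow_cap (a joint): hinge of the yellow cap, rad: 0 = pressed fully shut, grows as the cap swings up and back to at most 2.2; stiff, so the cap stays where it is left. Starts open, between 1.5 and 2.1. Cap: disc 38 mm in diameter, 8 mm thick, its centre 21 mm from the hinge axis, top 74 mm above the bench when shut
- yellow_lip (a point): middle of the yellow cap's thumb lip, a flat tab 14 mm wide (along the hinge axis), 7 mm thick, sticking out about 21 mm beyond the cap's disc; this point is 12 mm out from the disc's edge, 54 mm from the hinge axis and, when shut, 69.5 mm above the bench; nothing lies beside or below the lip for 25 mm
- yellow_hinge (a point): point on the hinge axis of the yellow cap, 21 mm in the tube's +x from the tube's axis, 67 mm above the bench; the axis runs along the tube's y
- blue_tube: clear plastic tube fixed in the rack: outer diameter 34 mm, bore 28 to 29 mm, 57 mm tall; origin: centre of its underside, 8 mm above the bench; z up: floor 3 mm up, open rim 57 mm up (65 mm above the bench). Hinge on its +x side, thumb lip of the shut cap towards its -x. x axes of all tubes and the rack agree; which colour stands where varies. This one has the blue cap
- blue_cap (a joint): hinge of the blue cap, rad: 0 = pressed fully shut, grows as the cap swings up and back to at most 2.2; stiff, so the cap stays where it is left. Starts shut. Cap: disc 38 mm in diameter, 8 mm thick, its centre 21 mm from the hinge axis, top 74 mm above the bench when shut
- blue_lip (a point): middle of the blue cap's thumb lip, a flat tab 14 mm wide (along the hinge axis), 7 mm thick, sticking out about 21 mm beyond the cap's disc; this point is 12 mm out from the disc's edge, 54 mm from the hinge axis and, when shut, 69.5 mm above the bench; nothing lies beside or below the lip for 25 mm
- blue_hinge (a point): point on the hinge axis of the blue cap, 21 mm in the tube's +x from the tube's axis, 67 mm above the bench; the axis runs along the tube's y
- red_floor (a point): centre of the inner floor of the red-capped tube, on its axis, 11 mm above the bench, 54 mm below its rim; the battery stands on it when put away
- battery: loose green and white round battery, 15 mm in diameter, 50 mm tall, standing upright on the bench between the robot and the rack (not the one at the back of the bench); origin: centre of its underside, z up
- oil_bottle: white oil bottle with red spout, 45 mm across, 146 mm tall, standing on the green mat left of the rack; origin: centre of its underside
- tape_roll: roll of black tape lying flat, 58 mm across, 19 mm high, on the green mat; origin: centre of its underside
- counter: white round tally counter, 48 mm across, 23 mm high, on the green mat left of the rack; origin: centre of its underside

How it is judged (in metres and radians):
On the way, in this order (a step that is already met when the one before it is completed fails the run):
1. the red cap is swung open (beyond 1.2 rad) (value of joint red_cap above 1.2 rad), for 0.2 s.
2. the battery stands in the red tube, released (horizontal distance between battery and red_floor below 0.011 m and z of battery in the frame of red_floor between -0.006 and 0.008 m and angle between battery's own z axis and vertical below 0.4 rad and contact force between the fingers and battery below 0.05 N), for 0.2 s.
3. the red cap is pressed shut over the battery (horizontal distance between battery and red_floor below 0.011 m and z of battery in the frame of red_floor between -0.006 and 0.008 m and angle between battery's own z axis and vertical below 0.4 rad and value of joint red_cap below 0.06 rad), for 0.2 s.
At the end, for the whole second after the job is handed in: The battery stands at rest and upright on the floor of the red tube (underside within 8 mm of the floor, 11 mm of the tube's axis, tilt under 0.4 rad), released, and all three caps are shut to within 0.06 rad (all of step 3 and contact force between the fingers and battery below 0.05 N and linear speed of battery below 0.02 m/s and value of joint each of yellow_cap, blue_cap below 0.06 rad); the robot touches nothing.
It fails at once if the blue cap is opened (beyond 0.2 rad) (value of joint blue_cap above 0.2 rad).
It fails at once if the oil bottle is moved more than 30 mm or tipped (distance of oil_bottle from where it was at the start of the episode above 0.03 m or angle between oil_bottle's own z axis and vertical above 0.5 rad).
It fails at once if the tape roll is moved more than 30 mm or tipped (distance of tape_roll from where it was at the start of the episode above 0.03 m or angle between tape_roll's own z axis and vertical above 0.5 rad).
It fails at once if the counter is moved more than 30 mm or tipped (distance of counter from where it was at the start of the episode above 0.03 m or angle between counter's own z axis and vertical above 0.5 rad).
It also fails if it takes over 72 s, if anything falls off the work surface, if the arm or the gripper's body presses on something with over 40 N, if the wrist force passes 120 N, or if a joint passes its speed limit or range.

## Working session

There is one attempt and no reset: what is moved stays moved. The work goes in short steps, Python scripts to look and compute and a tool call to move; the robot and the scene stay as the last step left them, time stands still between calls to the robot, and variables do not carry over. Pictures are saved under pics/ and viewed, at most 10 in all, crops included, and the job is handed in when it is done.

Besides the shell and the picture viewer there is one more tool, called after ">>>" by a JSON object that holds its "name" and its "arguments". servo_tool: Moves the arm, as the interface text tells. Shifts and turns lie within -1 to 1; 1 stands for 300 mm of shift or pi rad of turn. Its arguments: {"type":"object","properties":{"series":{"type":"array"},"grip_force":{"type":"number"}},"required":["series"]}

```bash
mkdir -p pics
cat > h.py <<'E'
import numpy as np,cv2
from scipy.spatial.transform import Rotation as R
from cell import get_obs,eyes,env
def cam(n):
    o=get_obs(); c=eyes.read_camera(n)
    if 'mount' in c:
        T=np.eye(4); T[:3,:3]=R.from_euler('xyz',o['tool_rot'],degrees=True).as_matrix(); T[:3,3]=o['tool_pos']
        M=T@np.array(c['mount']); c['origin']=M[:3,3]; c['rotation']=M[:3,:3]
    c['origin']=np.array(c['origin']); c['rotation']=np.array(c['rotation']); return c
def ray(c,u,v): return c['rotation']@np.array([(u-c['cx'])/c['fx'],(v-c['cy'])/c['fy'],1])
def plane(c,u,v,z):
    d=ray(c,u,v); return c['origin']+d*(z-c['origin'][2])/d[2]
def world(c):
    v,u=np.mgrid[:384,:512]; d=c['depth']
    p=np.stack([(u-c['cx'])/c['fx']*d,(v-c['cy'])/c['fy']*d,d],-1); return p@c['rotation'].T+c['origin']
def proj(c,p):
    q=c['rotation'].T@(np.array(p)-c['origin']); return q[0]/q[2]*c['fx']+c['cx'],q[1]/q[2]*c['fy']+c['cy']
def save(n,c,box=None,s=1):
    f=c['frame'][:,:,::-1]
    if box: f=f[box[1]:box[3],box[0]:box[2]]
    cv2.imwrite('pics/'+n+'.png',cv2.resize(f,None,fx=s,fy=s,interpolation=cv2.INTER_CUBIC))
E
python3 - <<'E'
from h import *
print(get_obs())
a=cam('top');b=cam('side')
for c in(a,b): print(c['origin'],c['rotation'].round(3).tolist(),c['fx'])
save('top',a,s=1.5);save('side',b,s=1.5)
E
```

```text
{'time_s': 0.0, 'qpos': array([-74.82257797,  18.43983119,  -4.01677979,  83.17523281,
         1.29324965,  78.53939979,  -3.25980898]), 'joint_velocities': array([ 0.01785663,  0.04040491, -0.00954719, -0.03831429, -0.02258266,
        0.01998102, -0.04665004]), 'effort': array([-1.57730842e-04, -4.91313958e+01, -4.04158132e-01, -3.12521982e+01,
       -6.39849692e-02,  4.39915771e-02,  1.80127045e-04]), 'tool_pos': array([0.16120266, 0.62912586, 0.22145002]), 'tool_rot': array([-1.79890686e+02,  3.58361566e-03,  1.65633365e+02]), 'force': array([ 0.00498462, -0.32330313, -0.17294648]), 'wrist_torque': array([ 0.0163343 ,  0.00551008, -0.01566949]), 'grasp_force': 0.0, 'grip_width': 0.0868108651342125}
[0.42640805 0.07504169 1.24768421] [-173.858, 1.2, -91.514] 498.92164876085775
[ 0.24456766 -0.72661263  0.72150788] [-125.816, 0.096, -22.391] 478.8473752876359
```

View pics/top.png

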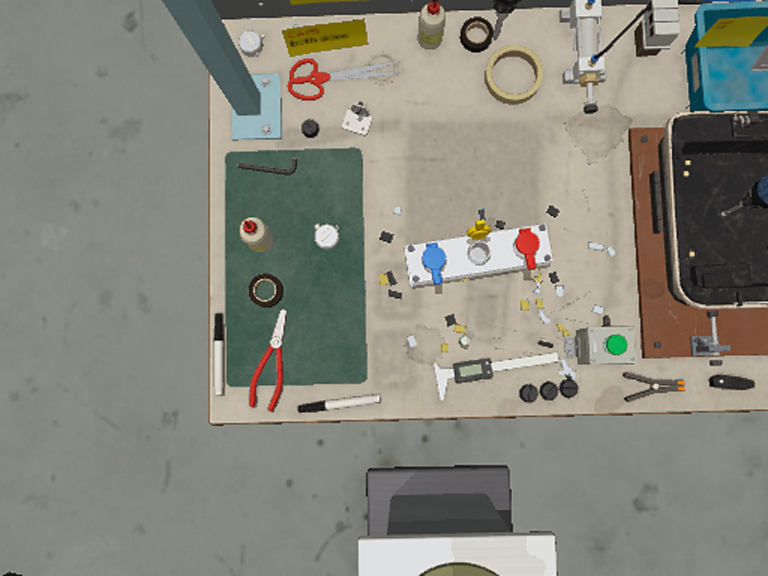

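View pics/side.png

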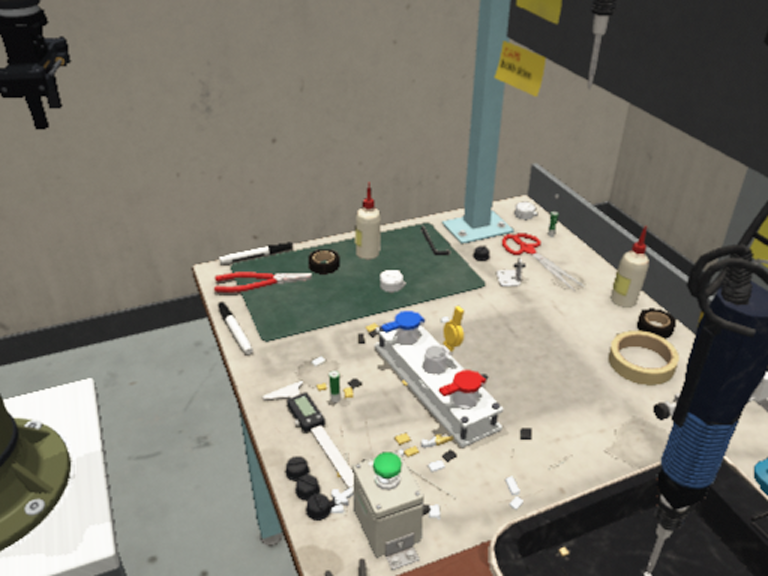

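The top view shows the rack at about (478,255), with blue at (433,258), yellow open at (479,230) and red at (527,243). The battery is at about (464,340). The side view shows the battery at (334,383), red at (467,382) and blue at (407,321). The camera rotation is given as Euler angles, so I'll correct the helper and measure.

```bash
sed -i "s/c\['rotation'\]=np.array(c\['rotation'\]); return c/c['rotation']=np.array(c['rotation']); c['rotation']=R.from_euler('xyz',c['rotation'],degrees=True).as_matrix() if c['rotation'].ndim==1 else c['rotation']; return c/" h.py
cat >> h.py <<'E'
HS={'red':[(0,150,90),(6,255,255)],'blue':[(100,120,90),(125,255,255)],'yellow':[(20,150,100),(30,255,255)],'green':[(50,120,40),(80,255,255)]}
def mask(c,k,box):
    h=cv2.cvtColor(c['frame'],cv2.COLOR_RGB2HSV); m=cv2.inRange(h,*map(np.array,HS[k])); z=np.zeros_like(m); x0,y0,x1,y1=box; z[y0:y1,x0:x1]=m[y0:y1,x0:x1]
    n,l,s,ce=cv2.connectedComponentsWithStats(z); i=1+np.argmax(s[1:,4]); return l==i
def tri(c1,p1,c2,p2):
    d1=ray(c1,*p1);d2=ray(c2,*p2); A=np.stack([d1,-d2],1); t=np.linalg.lstsq(A,c2['origin']-c1['origin'],rcond=None)[0]
    a=c1['origin']+d1*t[0]; b=c2['origin']+d2*t[1]; return (a+b)/2,np.linalg.norm(a-b)
E
python3 - <<'E'
from h import *
a=cam('top');b=cam('side')
bx={'red':((335,145,370,185),(285,240,335,270)),'blue':((275,155,305,195),(250,200,290,225)),'yellow':((305,140,335,165),(290,200,315,240))}
for k,(p,q) in bx.items():
    for c,x in((a,p),(b,q)):
        m=mask(c,k,x); v,u=np.nonzero(m); P=world(c)[m]; P=P[P[:,2]<.3]
        print(k,m.sum(),(u.mean(),v.mean()),plane(c,u.mean(),v.mean(),.074).round(4),'depth',np.median(P,0).round(4),P.min(0).round(3),P.max(0).round(3))
m=mask(b,'green',(212,240,235,270));v,u=np.nonzero(m);P=world(b)[m];print('bat side',m.sum(),u.mean(),v.mean(),v.min(),v.max(),np.median(P,0),P.min(0),P.max(0))
m=mask(a,'green',(295,215,320,240));v,u=np.nonzero(m);print('bat top',m.sum(),u.mean(),v.mean(),plane(a,309,227,.05),world(a)[227,309])
W=world(a);s=W[222:233,303:316];z=s[...,2];print((z*1000).round().astype(int))
cv2.imwrite('pics/z.png',np.hstack([cv2.resize(a['frame'][130:250,260:380,::-1],None,fx=3.3,fy=3.3),cv2.resize(b['frame'][190:310,200:320,::-1],None,fx=3.3,fy=3.3)]))
E
```

```text
red 260 (np.float64(351.53076923076924), np.float64(163.7)) [ 0.611  -0.1261  0.074 ] depth [ 0.6126 -0.1266  0.0748] [ 0.575 -0.144  0.067] [ 0.64  -0.108  0.081]
red 289 (np.float64(309.1349480968858), np.float64(254.8650519031142)) [ 0.6077 -0.1306  0.074 ] depth [ 0.6101 -0.1307  0.0735] [ 0.574 -0.145  0.065] [ 0.639 -0.11   0.078]
blue 261 (np.float64(289.2835249042146), np.float64(173.66666666666666)) [0.5915 0.0221 0.074 ] depth [0.5929 0.0216 0.0746] [0.555 0.006 0.067] [0.62  0.039 0.081]
blue 217 (np.float64(269.01382488479265), np.float64(214.14285714285714)) [0.5872 0.0169 0.074 ] depth [0.5898 0.0173 0.0733] [0.555 0.003 0.042] [0.619 0.054 0.077]
yellow 139 (np.float64(319.0), np.float64(153.28776978417267)) [ 0.6384 -0.0502  0.074 ] depth [ 0.6332 -0.047   0.1004] [ 0.625 -0.065  0.065] [ 0.645 -0.03   0.134]
yellow 234 (np.float64(302.20940170940173), np.float64(220.2136752136752)) [ 0.6444 -0.0295  0.074 ] depth [ 0.6315 -0.0516  0.0937] [ 0.623 -0.068  0.066] [ 0.642 -0.032  0.128]
bat side 50 222.8 256.52 252 261 [ 0.46283561 -0.02811933  0.03238699] [ 0.45862396 -0.03212754  0.01881602] [ 0.46821872 -0.02362393  0.04501833]Traceback (most recent call last):
  File "<stdin>", line 9, in <module>
  File "h.py", line 25, in mask
    n,l,s,ce=cv2.connectedComponentsWithStats(z); i=1+np.argmax(s[1:,4]); return l==i
                                                      ~~~~~~~~~^^^^^^^^^
    return _wrapfunc(a, 'argmax', axis=axis, out=out, **kwds)
    return bound(*args, **kwds)
ValueError: attempt to get argmax of an empty sequence
```

Run:
```python
from h import *
a=cam('top');b=cam('side')
W=world(a);s=W[218:236,300:318];z=s[...,2];print((z*1000).round().astype(int))
m=z>.03; print('bat top depth',m.sum(),s[m].mean(0))
# tops by depth: rack top plate z~40
k=(W[...,2]>.03)&(W[...,2]<.05)&(abs(W[...,0]-.6)<.08)&(abs(W[...,1]+.05)<.15)
r=cv2.minAreaRect(W[k][:,:2].astype(np.float32)*1000);print('rack',r)
cv2.imwrite('pics/z.png',np.hstack([cv2.resize(a['frame'][130:250,260:380,::-1],None,fx=3.3,fy=3.3),cv2.resize(b['frame'][190:310,200:320,::-1],None,fx=3.3,fy=3.3)]))
```

```text
[[   2    2    0    5    7    4    7    3    5    7    2    1    2   -4
     3    4    2    2]
 [   1    3    1    6    4    7    9    9    9    8   -1    0    1    1
     4    4   -4   -4]
 [  -1    3    3    5    6    5    8    1    2    1    1    6   -2    1
     2   -2    2    8]
 [   3    4    3   -2   -1    4    1    5    8    6    0    5    1   -3
    -4    1    5    2]
 [   0   -1    4    1    1    2    5   -3    3    0   -1    5    1   -2
     5   -3    1    1]
 [   2   -2    1    3    2   -2   -4    2    2    3    1   -3    0    3
     4    1    5 1248]
 [   6   -2    3    1    4    1    0    0    0   52   51   50    4    3
     2   -2   -1   -2]
 [   3    3   -1    0    3    2    0   47   54   52   45   52   52   -3
     3   -3 1248    3]
 [   2    4   -2    2    1    0   25   45   51   51   47   49   49    3
     0    1   -1   -1]
 [   4   -1    7    0    0   -3   25   51   51   51   50   52   47    4
     1    5    1    1]
 [  -1    2   -2   -2   -1    3   25   48   54   52   48   49   47    1
     0    3    3   -1]
 [   2   -1    1    5    4    1    3   27   47   52   47   48    1    0
    -1 1248    3    3]
 [   0   -4    3   -4    4    1    3   -2    3    0   -1   -1    1    2
    -1    3    4    0]
 [   1   -1    7    2    2    2    2    3    7    0    2    1    2    0
     8   -2    2   -2]
 [   0    1    1    7   -1   -2   -1   -2   -1    0    2    0    2    2
     2   -1    1    4]
 [  -1   -1   -1   -1    2    0    0    1   -2    1    2    3    4    5
     3    0    0    6]
 [   8    3    1    3    0   -2   -3    3    1    1   -1    0   -2    3
     3    1   -1    5]
 [   3    1    4    1    3    2   -3    0    0    2    0    0   -1   -1
    -2   -3    0   -3]]
bat top depth 34 [ 0.46233684 -0.0145475   0.1554299 ]
rack ((606.6309814453125, -52.159767150878906), (62.62342834472656, 232.8780517578125), 7.480366230010986)
```

View pics/z.png

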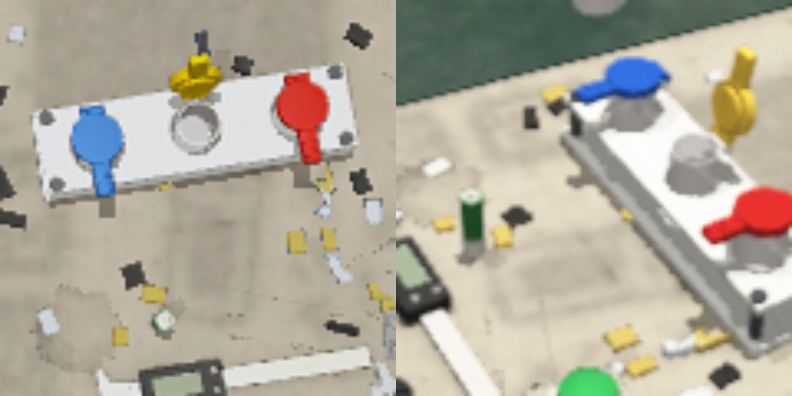

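```bash
cat >> h.py <<'E'
def rel(p0,r0,p1,r1):
    A=R.from_euler('xyz',r0,degrees=True);B=R.from_euler('xyz',r1,degrees=True)
    t=A.inv().apply(np.array(p1)-p0)/.3; w=(A.inv()*B).as_rotvec()/np.pi
    return np.r_[t,w].round(4).tolist()
E
python3 - <<'E'
from h import *
a=cam('top')
print('bat',plane(a,309.5,226.6,.05))
o=get_obs();print(rel([.161,.63,.223],o['tool_rot'],[.44,.33,.27],[180,0,165.63]))
print(rel([.161,.63,.223],o['tool_rot'],[.5,-.05,.27],[180,0,187.4]))
m=plane(a,255/1.5,235/1.5,.1);print('oil',m)
E
```

```text
bat [ 0.46576196 -0.02307723  0.05      ]
[-1.149, -0.738, -0.1563, -0.0001, 0.0, 0.0]
[-1.6571, -1.9155, -0.1559, -0.0001, -0.0, -0.1209]
oil [0.63617715 0.3005977  0.1       ]
```

>>> {"name": "servo_tool", "arguments": {"series": [[[-0.966,-0.544,-0.155,0,0,0,0.4],[-0.966,-0.544,-0.155,0,0,0,0.4],[-0.966,-0.544,-0.155,0,0,0,0.4],[-0.966,-0.544,-0.155,0,0,0,0.4],[-0.966,-0.544,-0.155,0,0,0,0.4],[-0.966,-0.544,-0.155,0,0,0,0.4],[-0.966,-0.544,-0.155,0,0,0,0.4],[-0.966,-0.544,-0.155,0,0,0,0.4],[-0.966,-0.544,-0.155,0,0,0,0.4],[-0.966,-0.544,-0.155,0,0,0,0.4]]]}}

```text
time_s: 1.18
tool_pos: [0.4047, 0.3968, 0.2699]
tool_rot: [179.9, 0.1, 165.2]
force: [-0.4, 0.7, 0.6]
grip_width: 0.0361
grasp_force: 0.0
```

>>> {"name": "servo_tool", "arguments": {"series": [[[-0.36,-0.67,0,0,0,-0.121,0.4],[-0.36,-0.67,0,0,0,-0.121,0.4],[-0.36,-0.67,0,0,0,-0.121,0.4],[-0.36,-0.67,0,0,0,-0.121,0.4],[-0.36,-0.67,0,0,0,-0.121,0.4],[-0.36,-0.67,0,0,0,-0.121,0.4],[-0.36,-0.67,0,0,0,-0.121,0.4],[-0.36,-0.67,0,0,0,-0.121,0.4]]]}}

```text
time_s: 1.85
tool_pos: [0.4561, 0.1783, 0.2692]
tool_rot: [179.9, 0.0, -172.7]
force: [-0.3, 0.7, -0.1]
grip_width: 0.0348
grasp_force: 0.0
```

Run:
```python
from h import *
o=get_obs();print(o['tool_pos'],o['tool_rot'],o['qpos'].round(1));print(rel(o['tool_pos'],o['tool_rot'],[.51,-.06,.27],[180,0,187.4]))
```

```text
[0.45609956 0.17825943 0.26922567] [ 1.79929045e+02  1.35117656e-02 -1.72656115e+02] [-41.9  -3.   16.9 101.6   0.8  81.2  72.2]
[-0.0767, -0.8106, -0.0036, 0.0004, 0.0001, -0.0003]
```

>>> {"name": "servo_tool", "arguments": {"series": [[[-0.077,-0.81,0,0,0,0,0.4],[-0.077,-0.81,0,0,0,0,0.4],[-0.077,-0.81,0,0,0,0,0.4],[-0.077,-0.81,0,0,0,0,0.4],[-0.077,-0.81,0,0,0,0,0.4],[-0.077,-0.81,0,0,0,0,0.4],[-0.077,-0.81,0,0,0,0,0.4],[-0.077,-0.81,0,0,0,0,0.4],[-0.077,-0.81,0,0,0,0,0.4]]]}}

```text
time_s: 2.6
tool_pos: [0.5108, -0.0567, 0.2687]
tool_rot: [179.9, -0.0, -172.4]
force: [-0.4, 0.2, -0.2]
grip_width: 0.0348
grasp_force: 0.0
```

Run:
```python
from h import *
print(get_obs()['tool_pos'])
w=cam('wrist');print(w['origin'],w['rotation'].round(3).tolist(),w['fx']);save('w1',w,s=1.5)
np.savez('w1.npz',**{k:w[k] for k in w})
for n,p in dict(bat=[.4658,-.0231,.05],red=[.6164,-.1265,.074],blue=[.5968,.0222,.074]).items(): print(n,proj(w,p))
```

```text
[ 0.51082312 -0.05666524  0.26866974]
[ 0.42968519 -0.06871884  0.43069808] [[-0.133, 0.947, 0.294], [0.991, 0.126, 0.04], [0.001, 0.297, -0.955]] 264.65721315135227
bat (np.float64(279.97264791508485), np.float64(136.79104074924277))
red (np.float64(196.33663130070173), np.float64(230.9962111864372))
blue (np.float64(297.2670710856836), np.float64(231.11813383277416))
```

View pics/w1.png

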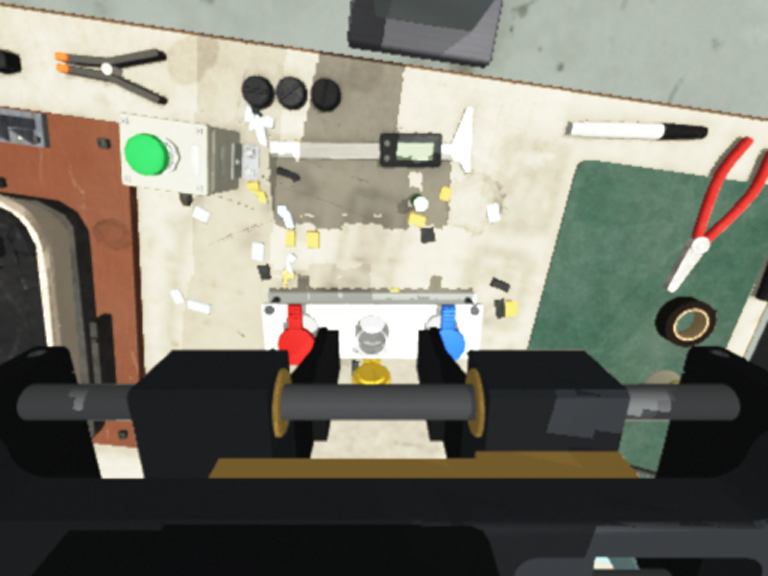

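The wrist view shows the battery's top at (421,203), the red lip at (295,318), the blue lip at (448,318) and the yellow cap at (372,375). I'll compare the lip and battery positions across the views.

Run:
```python
from h import *
w=dict(np.load('w1.npz'));a=cam('top');b=cam('side')
ax=np.array([.9915,.1302,0]);ay=np.array([-.1302,.9915,0])
for k,bw,ba,bs in(('red',(180,195,215,245),(335,145,370,185),(285,240,335,270)),('blue',(285,195,312,245),(275,155,305,195),(250,200,290,225))):
  for c,x in((w,bw),(a,ba),(b,bs)):
    m=mask(c,k,x);v,u=np.nonzero(m);P=np.array([plane(c,i,j,.0735) for i,j in zip(u,v)]);s=P@ax;t=P@ay
    far=s<s.min()+.016
    tip=s.min(); print(k,'tip s',tip.round(4),'lip t',(t[far].min()+t[far].max())/2,t[far].mean(),'n',far.sum(),'tmin/max',t.min().round(4),t.max().round(4), 'smax',s.max().round(4))
c0=np.array([.6066,-.0522,0]);print('pred red axis s',(c0@ax),'t',c0@ay-.075,'blue t',c0@ay+.075)
f=w['frame'][120:150,265:300];g=cv2.cvtColor(f,cv2.COLOR_RGB2HSV)
W=world(w);z=W[125:148,268:295];q=(z[...,2]>.04)&(z[...,2]<.06);print('bat wrist depth',q.sum(),np.median(z[q],0))
print(tri(a,(309.5,226.6),w,(280.7,135.3)),tri(a,(309.5,226.6),b,(472/3.3+200/1-120+0,0))[1] )
```

```text
red tip s 0.5505 lip t -0.20416886822704183 -0.20409938964249855 n 97 tmin/max -0.2213 -0.1865 smax 0.6149Traceback (most recent call last):
  File "<stdin>", line 6, in <module>
  File "h.py", line 25, in mask
    n,l,s,ce=cv2.connectedComponentsWithStats(z); i=1+np.argmax(s[1:,4]); return l==i
                                                      ~~~~~~~~~^^^^^^^^^
    return _wrapfunc(a, 'argmax', axis=axis, out=out, **kwds)
    return bound(*args, **kwds)
ValueError: attempt to get argmax of an empty sequence
```

>>> {"name": "servo_tool", "arguments": {"series": [[[-0.57,-0.024,0,0,0,0,0],[-0.57,-0.024,0,0,0,0,0],[-0.57,-0.024,0,0,0,0,0],[-0.57,-0.024,0,0,0,0,0],[-0.57,-0.024,0,0,0,0,0],[-0.57,-0.024,0.512,0,0,0,0],[-0.57,-0.024,0.512,0,0,0,0],[-0.57,-0.024,0.512,0,0,0,0],[-0.57,-0.024,0.512,0,0,0,0],[-0.57,-0.024,0.512,0,0,0,0],[-0.57,-0.024,0.512,0,0,0,0]]]}}

```text
time_s: 3.67
tool_pos: [0.6799, -0.043, 0.114]
tool_rot: [179.9, -0.2, -172.5]
force: [0.0, -1.2, 0.5]
grip_width: 0.0001
grasp_force: 0.0
```

```bash
cat >> h.py <<'E'
def st():
    p=get_obs()['tool_pos']; return 's %.4f t %.4f z %.4f'%(p[0]*.9915+p[1]*.1302,-p[0]*.1302+p[1]*.9915,p[2])
E
python3 - <<'E'
from h import *
print(st(),get_obs()['force'],get_obs()['grip_width'])
b=cam('side');m=mask(b,'yellow',(285,190,320,245));P=world(b)[m];P=P[P[:,0]<.75];s=P[:,0]*.9915+P[:,1]*.1302
h=P[:,2]>.115;print('lip s',np.median(s[h]),s[h].max(),'t',np.median(-P[h,0]*.1302+P[h,1]*.9915),P[:,2].max())
E
```

```text
s 0.6685 t -0.1312 z 0.1140 [ 0.04281588 -1.16168625  0.53253822] 5.259325601211166e-05
lip s 0.6258131883438052 0.6305369586420272 t -0.13227994901014745 0.12957591933950707
```

>>> {"name": "servo_tool", "arguments": {"series": [[[0.06,0,0,0,0,0,0],[0.11,0,0,0,0,0,0],[0.15,0,0,0,0,0,0],[0.19,0,0,0,0,0,0],[0.23,0,0,0,0,0,0],[0.27,0,0.015,0,0,0,0],[0.31,0,0.03,0,0,0,0],[0.335,0,0.055,0,0,0,0],[0.355,0,0.085,0,0,0,0],[0.36,0,0.11,0,0,0,0],[0.36,0,0.125,0,0,0,0]]]}}

```text
time_s: 4.63
tool_pos: [0.5744, -0.0588, 0.0786]
tool_rot: [180.0, 0.1, -172.6]
force: [-0.1, -0.1, 0.6]
grip_width: 0.0005
grasp_force: 0.4
```

```bash
python3 -c "
from h import *
print(st(),get_obs()['force'])"
```

```text
s 0.5618 t -0.1331 z 0.0786 [-0.12049518 -0.13132978  0.56100521]
```

>>> {"name": "servo_tool", "arguments": {"series": [[[0,0,0.01,0,0,0,0],[0,0,0.02,0,0,0,0],[0,0,0.025,0,0,0,0],[0,0,0.03,0,0,0,0],[0,0,0.03,0,0,0,0]]]}}

```text
time_s: 5.05
tool_pos: [0.5746, -0.0589, 0.0722]
tool_rot: [179.9, 0.0, -172.6]
force: [-9.5, 1.7, 22.3]
grip_width: 0.0004
grasp_force: 10.7
```

```bash
python3 -c "
from h import *
print(st(),get_obs()['force'])
b=cam('side');save('y1',b,(180,170,360,290),3.5)"
```

```text
s 0.5621 t -0.1332 z 0.0722 [-9.47204163  1.70591301 22.34357071]
```

View pics/y1.png

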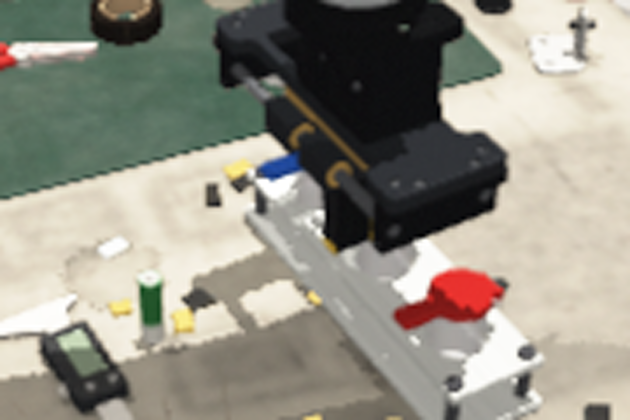

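>>> {"name": "servo_tool", "arguments": {"series": [[[0,0,0.015,0,0,0,0],[0,0,0.015,0,0,0,0],[0,0,-0.1,0,0,0,0],[0,0,-0.18,0,0,0,0.33],[0.0,-0.24,-0.18,0,0,0,0.33],[0.0,-0.24,-0.18,0,0,0,0.33],[0.0,-0.24,-0.18,0,0,0,0.33],[0.0,-0.24,-0.18,0,0,0,0.33]]]}}

```text
time_s: 5.77
tool_pos: [0.5835, -0.1331, 0.1232]
tool_rot: [-179.9, 0.0, -172.8]
force: [-0.3, 0.9, 0.6]
grip_width: 0.0244
grasp_force: 0.0
```

Run:
```python
from h import *
print(st(),get_obs()['force'],get_obs()['grip_width'])
w=cam('wrist');W=world(w);s=W[...,0]*.9915+W[...,1]*.1302;t=-W[...,0]*.1302+W[...,1]*.9915
for k in('red','yellow','blue'):
    h=cv2.cvtColor(w['frame'],cv2.COLOR_RGB2HSV);m=cv2.inRange(h,*map(np.array,HS[k]))>0
    m&=(W[...,2]>.055)&(W[...,2]<.14)&(s>.53)&(s<.66)
    if m.sum(): print(k,m.sum(),s[m].min(),s[m].max(),np.median(t[m]),np.percentile(W[m][:,2],[5,50,95]),[(round(np.median(W[m&(abs(s-q)<.003)][:,2]),4)) for q in(.56,.58,.6)])
save('w2',w,(120,130,400,340),2.5)
```

```text
s 0.5612 t -0.2080 z 0.1232 [-0.33317328  0.91585484  0.62505379] 0.02435775470765675
red 1462 0.5510830438280494 0.6089574648341018 -0.20551710355108266 [0.07200415 0.0737585  0.07494015] [np.float64(0.0734), np.float64(0.0738), np.float64(0.0739)]
yellow 803 0.5513320525002232 0.5875715406241724 -0.13155664436435624 [0.07072055 0.07329225 0.0747161 ] [np.float64(0.073), np.float64(0.0739), np.float64(nan)]
blue 1813 0.5514655622162384 0.6124514959376804 -0.05744839350576211 [0.07016022 0.07364081 0.07483403] [np.float64(0.0729), np.float64(0.0737), np.float64(0.0739)]
  return _methods._mean(a, axis=axis, dtype=dtype,
  ret = ret.dtype.type(ret / rcount)
```

View pics/w2.png

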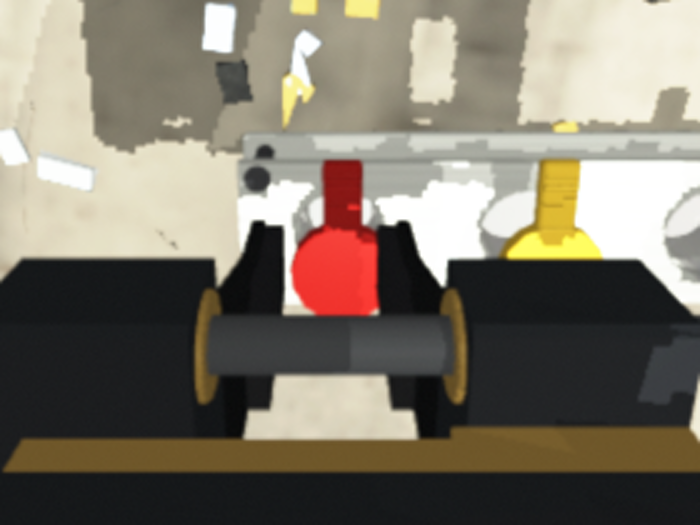

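Yellow is flat at z ≈ 0.073, so it is shut. The view shows the fingers straddling the red lip line. The lip's t is -0.2055 and its tip s is 0.551. I'll descend and pinch the lip.

>>> {"name": "servo_tool", "arguments": {"series": [[[0.013,0.008,0.1,0,0,0,0.33],[0.013,0.008,0.18,0,0,0,0.33],[0.013,0.008,0.202,0,0,0,0.33],[0.013,0.008,0.202,0,0,0,0.33],[0.013,0.008,0.202,0,0,0,0],[0.013,0.008,0.202,0,0,0,0],[0.013,0.008,0.202,0,0,0,0],[0.013,0.008,0.202,0,0,0,0],[0.013,0.008,0.202,0,0,0,0]]], "grip_force": 30}}

```text
time_s: 6.57
tool_pos: [0.5805, -0.1293, 0.0638]
tool_rot: [-179.9, 0.2, -172.6]
force: [1.6, -1.8, 2.1]
grip_width: 0.0136
grasp_force: 30.0
```

```bash
python3 -c "
from h import *
print(st(),get_obs()['force'])
import math
s0,z0,hs,hz=.557,.0625,.614,.067
# grip point: lip centre z .0695 at r: (-.057,.0025)
for th in (.2,.4,.6,.8,1,1.2,1.4,1.6,1.7):
    a=math.pi-math.atan2(.0025,.057)-th; r=math.hypot(.057,.0025)
    print(th,'x %.3f z %.3f'%(-(hs+r*math.cos(a)-s0)/.3,-(hz+r*math.sin(a)-.0695)/.3))"
```

```text
s 0.5587 t -0.2037 z 0.0638 [ 1.59960908 -1.80911948  2.09057149]
0.2 x -0.005 z -0.038
0.4 x -0.018 z -0.073
0.6 x -0.038 z -0.106
0.8 x -0.064 z -0.134
1 x -0.094 z -0.156
1.2 x -0.129 z -0.172
1.4 x -0.166 z -0.180
1.6 x -0.204 z -0.181
1.7 x -0.223 z -0.179
```

>>> {"name": "servo_tool", "arguments": {"series": [[[-0.005,0,-0.038,0,0,0,0],[-0.018,0,-0.073,0,0,0,0],[-0.038,0,-0.106,0,0,0,0],[-0.064,0,-0.134,0,0,0,0],[-0.094,0,-0.156,0,0,0,0],[-0.129,0,-0.172,0,0,0,0],[-0.166,0,-0.18,0,0,0,0],[-0.204,0,-0.181,0,0,0,0],[-0.223,0,-0.179,0,0,0,0],[-0.223,0,-0.179,0,0,0,0]]]}}

```text
time_s: 7.4
tool_pos: [0.6461, -0.1207, 0.1167]
tool_rot: [-179.9, -0.0, -172.6]
force: [-1.0, -3.4, 2.6]
grip_width: 0.0139
grasp_force: 30.0
```

```bash
python3 -c "
from h import *
print(st(),get_obs()['force'])
b=cam('side');save('r1',b,(200,150,360,290),4)"
```

```text
s 0.6249 t -0.2038 z 0.1167 [-1.02668542 -3.3691031   2.64150232]
```

View pics/r1.png

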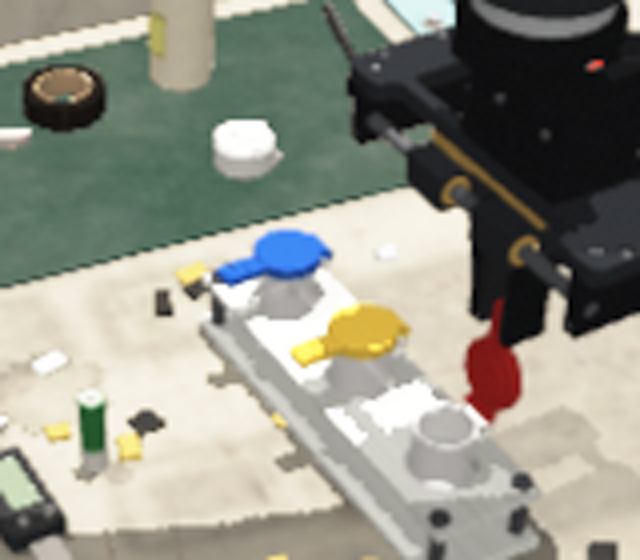

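>>> {"name": "servo_tool", "arguments": {"series": [[[0,0,0,0,0,0,0.33],[0,0,0,0,0,0,0.33],[0,0,-0.13,0,0,0,0.33],[0,0,-0.2,0,0,0,0.45],[0.557,0.4,-0.2,0,0,0,0.45],[0.557,0.4,-0.2,0,0,0,0.45],[0.557,0.4,-0.2,0,0,0,0.45],[0.557,0.4,-0.2,0,0,0,0.45],[0.557,0.4,-0.2,0,0,0,0.45],[0.557,0.4,-0.2,0,0,0,0.45],[0.557,0.4,0,0,0,0,0.45],[0.557,0.4,0,0,0,0,0.45]]]}}

```text
time_s: 8.45
tool_pos: [0.4629, -0.0197, 0.1146]
tool_rot: [179.8, 0.1, -172.4]
force: [-0.8, -0.1, -0.1]
grip_width: 0.0391
grasp_force: 0.0
```

Run:
```python
from h import *
print(st(),get_obs()['force'],get_obs()['grip_width'])
w=cam('wrist');b=cam('side')
p=np.array([.4648,-.0235,.05]);print('proj bat',proj(w,p))
W=world(w);m=(abs(W[...,0]-p[0])<.02)&(abs(W[...,1]-p[1])<.02)&(W[...,2]>.04)&(W[...,2]<.06);v,u=np.nonzero(m)
print(m.sum(),u.min() if m.sum() else 0,u.max() if m.sum() else 0,np.median(W[m],0) if m.sum() else 0)
h=cv2.cvtColor(b['frame'],cv2.COLOR_RGB2HSV);B=world(b)
m=cv2.inRange(h,np.array((0,150,70)),np.array((6,255,255)))>0;m&=(abs(B[...,0]-.63)<.05)&(abs(B[...,1]+.12)<.05);print('red cap z max',B[m][:,2].max(),'s',np.median((B[m]@np.array([.9915,.1302,0]))[B[m][:,2]>.1]))
save('b1',w,(180,60,400,240),3)
```

```text
s 0.4564 t -0.0798 z 0.1146 [-0.80733315 -0.05350435 -0.05416268] 0.039141302667210824
proj bat (np.float64(248.297019562072), np.float64(201.6764190440348))
220 241 256 [ 0.46306983 -0.02351994  0.04885888]
red cap z max 0.13072801945645685 s 0.6209628544940131
```

View pics/b1.png

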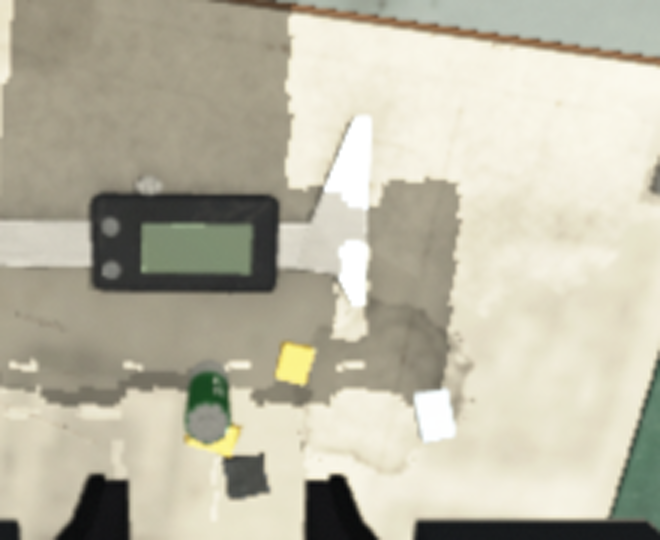

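The battery is between the fingers at about (209,420) in the crop, which puts it at (0.463, -0.0235). I'll shift 4 mm in y, go down and grip.

>>> {"name": "servo_tool", "arguments": {"series": [[[0,-0.013,0,0,0,0,0.45],[0,-0.013,0.09,0,0,0,0.45],[0,-0.013,0.18,0,0,0,0.45],[0,-0.013,0.269,0,0,0,0.45],[0,-0.013,0.269,0,0,0,0.45],[0,-0.013,0.269,0,0,0,0],[0,-0.013,0.269,0,0,0,0],[0,-0.013,0.269,0,0,0,0],[0,-0.013,0.269,0,0,0,0],[0,-0.013,0.269,0,0,0,0]]], "grip_force": 20}}

```text
time_s: 9.38
tool_pos: [0.4659, -0.0259, 0.0367]
tool_rot: [180.0, 0.1, -172.6]
force: [-0.1, 0.3, 1.6]
grip_width: 0.0138
grasp_force: 19.8
```

```bash
python3 -c "
from h import *
print(st())"
```

```text
s 0.4585 t -0.0864 z 0.0367
```

>>> {"name": "servo_tool", "arguments": {"series": [[[0,0,-0.05,0,0,0,0],[0,0,-0.15,0,0,0,0],[0,0,-0.27,0,0,0,0],[0,0,-0.36,0,0,0,0],[0,0,-0.36,0,0,0,0]]]}}

```text
time_s: 9.8
tool_pos: [0.4689, -0.0261, 0.1495]
tool_rot: [179.9, 0.6, -172.6]
force: [1.8, -0.2, -0.8]
grip_width: 0.0138
grasp_force: 19.6
```

Run:
```python
from h import *
print(st())
b=cam('side');w=cam('wrist')
h=cv2.cvtColor(b['frame'],cv2.COLOR_RGB2HSV);B=world(b);m=cv2.inRange(h,*map(np.array,HS['green']))>0
m&=(abs(B[...,0]-.46)<.04)&(abs(B[...,1]+.03)<.04)&(B[...,2]>.05);P=B[m];print(m.sum(),P.min(0),P.max(0),np.median(P,0))
z=P[:,2]
for lo in np.arange(z.min(),z.max(),.01): q=P[(z>=lo)&(z<lo+.01)]; print(lo.round(3),len(q),q.mean(0).round(4))
save('b2',b,(190,170,310,290),4)
```

```text
s 0.4615 t -0.0869 z 0.1495
32 [ 0.46111469 -0.03393241  0.12981917] [ 0.47059189 -0.02620013  0.15852709] [ 0.46404528 -0.03035486  0.13732795]
0.13 21 [ 0.4656 -0.031   0.1352]
0.14 8 [ 0.4637 -0.0295  0.1435]
0.15 3 [ 0.462  -0.0294  0.1559]
```

View pics/b2.png

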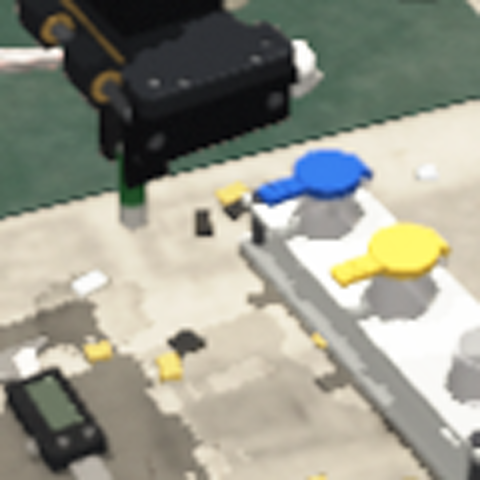

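>>> {"name": "servo_tool", "arguments": {"series": [[[-0.11,-0.1,0,0,0,0,0],[-0.22,-0.2,0,0,0,0,0],[-0.33,-0.3,0,0,0,0,0],[-0.447,-0.394,0,0,0,0,0],[-0.447,-0.394,0,0,0,0,0],[-0.447,-0.394,0,0,0,0,0],[-0.447,-0.394,0,0,0,0,0]]]}}

```text
time_s: 10.48
tool_pos: [0.6116, -0.1266, 0.141]
tool_rot: [-180.0, -0.3, -172.7]
force: [-0.4, 0.1, -1.0]
grip_width: 0.0137
grasp_force: 19.6
```

Run:
```python
from h import *
print(st(),get_obs()['grip_width'])
b=cam('side');save('b3',b,(240,170,360,290),5)
h=cv2.cvtColor(b['frame'],cv2.COLOR_RGB2HSV);B=world(b);m=cv2.inRange(h,*map(np.array,HS['green']))>0
m&=(abs(B[...,0]-.61)<.05)&(abs(B[...,1]+.12)<.05)&(B[...,2]>.05);v,u=np.nonzero(m);print(m.sum(),u.min(),u.max(),v.max(),np.median(B[m],0))
for p in([.6143,-.1261,.065],[.6143,-.1261,.115]): print(proj(b,p))
```

```text
s 0.5899 t -0.2052 z 0.1410 0.013746843536841231
38 308 313 236 [ 0.60526246 -0.12981581  0.13104111]
(np.float64(310.71853053678683), np.float64(255.87852346599732))
(np.float64(312.5101251065192), np.float64(236.76496252819507))
```

View pics/b3.png

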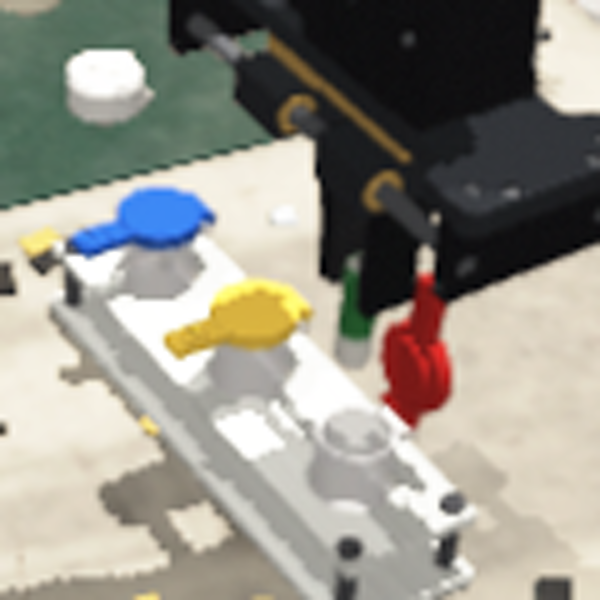

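The battery hangs about 4–5 mm short of the tube axis: its bottom is at (353,355) and the tube mouth is at (357,435). I'll correct by +5 mm in s and lower it.

>>> {"name": "servo_tool", "arguments": {"series": [[[-0.018,0,0,0,0,0,0],[-0.018,0,0.05,0,0,0,0],[-0.018,0,0.09,0,0,0,0],[-0.018,0,0.13,0,0,0,0],[-0.018,0,0.16,0,0,0,0],[-0.018,0,0.16,0,0,0,0],[-0.018,0,0.16,0,0,0,0]]]}}

```text
time_s: 11.12
tool_pos: [0.6177, -0.1251, 0.0947]
tool_rot: [180.0, -0.1, -172.6]
force: [0.4, 0.3, 0.7]
grip_width: 0.0141
grasp_force: 19.6
```

Run:
```python
from h import *
print(st(),get_obs()['force'])
```

```text
s 0.5962 t -0.2045 z 0.0947 [0.42993763 0.29600371 0.74407931]
```

>>> {"name": "servo_tool", "arguments": {"series": [[[0,0,0.03,0,0,0,0],[0,0,0.06,0,0,0,0],[0,0,0.08,0,0,0,0],[0,0,0.08,0,0,0,0],[0,0,0.08,0,0,0,0]]]}}

```text
time_s: 11.53
tool_pos: [0.6179, -0.1254, 0.0707]
tool_rot: [180.0, -0.1, -172.6]
force: [0.8, 1.0, -1.0]
grip_width: 0.0138
grasp_force: 19.6
```

>>> {"name": "servo_tool", "arguments": {"series": [[[0,0,0,0,0,0,0.33],[0,0,0,0,0,0,0.33],[0,0,0,0,0,0,0.33],[0,0,0,0,0,0,0.33],[0,0,0,0,0,0,0.33],[0,0,-0.12,0,0,0,0.33],[0,0,-0.25,0,0,0,0.33],[0,0,-0.37,0,0,0,0.33],[0,0,-0.37,0,0,0,0.33]]]}}

```text
time_s: 12.28
tool_pos: [0.6225, -0.1271, 0.1907]
tool_rot: [-179.8, 0.7, -172.6]
force: [1.5, -1.3, 1.2]
grip_width: 0.0285
grasp_force: 0.0
```

Run:
```python
from h import *
print(st(),get_obs()['force'],get_obs()['grip_width'])
b=cam('side');save('b4',b,(240,170,360,290),5)
```

```text
s 0.6007 t -0.2070 z 0.1907 [ 1.46107994 -1.33429238  1.16742005] 0.028496004395835293
```

View pics/b4.png

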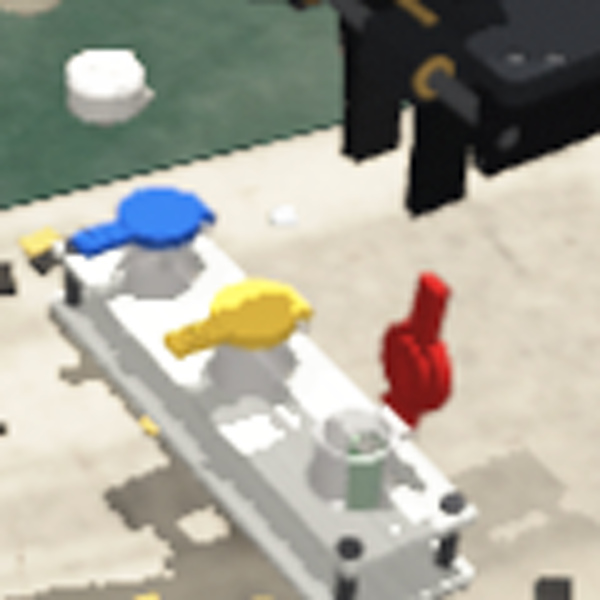

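The battery stands upright in the red tube and is released. Next I'll go behind the red cap and swing it shut the same way as the yellow one.

>>> {"name": "servo_tool", "arguments": {"series": [[[-0.12,0,0,0,0,0,0],[-0.24,0,0,0,0,0,0],[-0.24,0,0,0,0,0,0],[-0.24,0,0,0,0,0,0],[-0.24,0,0.12,0,0,0,0],[-0.24,0,0.24,0,0,0,0],[-0.24,0,0.24,0,0,0,0],[-0.24,0,0.24,0,0,0,0]]]}}

```text
time_s: 13.0
tool_pos: [0.6872, -0.116, 0.1086]
tool_rot: [179.9, -0.3, -172.6]
force: [0.6, 1.0, 0.3]
grip_width: 0.0007
grasp_force: 0.0
```

Run:
```python
from h import *
print(st(),get_obs()['force'],get_obs()['grip_width'])
```

```text
s 0.6663 t -0.2045 z 0.1086 [0.61829703 1.03964627 0.29510096] 0.0006735748832862535
```

>>> {"name": "servo_tool", "arguments": {"series": [[[0.06,0,-0.015,0,0,0,0],[0.11,0,-0.015,0,0,0,0],[0.15,0,-0.015,0,0,0,0],[0.19,0,-0.015,0,0,0,0],[0.23,0,-0.015,0,0,0,0],[0.27,0,0,0,0,0,0],[0.31,0,0.015,0,0,0,0],[0.33,0,0.04,0,0,0,0],[0.345,0,0.07,0,0,0,0],[0.35,0,0.095,0,0,0,0],[0.35,0,0.11,0,0,0,0]]]}}

```text
time_s: 13.92
tool_pos: [0.5853, -0.1297, 0.0768]
tool_rot: [180.0, -0.0, -172.6]
force: [0.0, 0.2, 0.9]
grip_width: 0.0005
grasp_force: 0.3
```

Run:
```python
from h import *
print(st(),get_obs()['force'],get_obs()['grip_width'])
```

```text
s 0.5635 t -0.2048 z 0.0768 [0.03250413 0.22345609 0.88868203] 0.0005047196977316237
```

Press as with yellow (down 9–12 mm commanded), then retract.

>>> {"name": "servo_tool", "arguments": {"series": [[[0,0,0.01,0,0,0,0],[0,0,0.02,0,0,0,0],[0,0,0.03,0,0,0,0],[0,0,0.038,0,0,0,0],[0,0,0.038,0,0,0,0],[0,0,0.038,0,0,0,0]]]}}

```text
time_s: 14.42
tool_pos: [0.5857, -0.1298, 0.0714]
tool_rot: [179.8, -0.0, -172.6]
force: [-16.2, 3.4, 37.2]
grip_width: 0.0007
grasp_force: 18.8
```

>>> {"name": "servo_tool", "arguments": {"series": [[[0,0,-0.1,0,0,0,0],[0,0,-0.2,0,0,0,0],[0.2,0.1,-0.4,0,0,0,0],[0.2,0.1,-0.4,0,0,0,0],[0.2,0.1,-0.4,0,0,0,0],[0.2,0.1,-0.4,0,0,0,0]]]}}

```text
time_s: 14.92
tool_pos: [0.5232, -0.1069, 0.1883]
tool_rot: [179.9, 0.3, -172.5]
force: [0.6, 0.3, -1.3]
grip_width: 0.0006
grasp_force: 0.0
```

Run:
```python
from h import *
print(st(),get_obs()['force'])
for n in('wrist','side'):
  w=cam(n);W=world(w);s=W[...,0]*.9915+W[...,1]*.1302;t=-W[...,0]*.1302+W[...,1]*.9915
  h=cv2.cvtColor(w['frame'],cv2.COLOR_RGB2HSV)
  for k,tc in(('red',-.205),('yellow',-.13),('blue',-.055)):
    m=cv2.inRange(h,*map(np.array,HS[k]))>0
    m&=(W[...,2]>.06)&(W[...,2]<.14)&(s>.53)&(s<.66)&(abs(t-tc)<.03)
    print(n,k,m.sum(),np.percentile(W[m][:,2],[5,50,95,100]).round(4),[round(float(W[m&(abs(s-q)<.004)][:,2].mean()),4) for q in(.558,.57,.58,.6)])
  if n=='side':
    m=cv2.inRange(h,np.array((40,30,30)),np.array((90,255,255)))>0; m[:,:285]=0;m[:,340:]=0;m[:255]=0;m[280:]=0;v,u=np.nonzero(m);print('battery px',m.sum(),u.mean() if m.sum() else 0,(v.min(),v.max()) if m.sum() else 0)
```

```text
s 0.5048 t -0.1741 z 0.1883 [ 0.57965876  0.2800905  -1.33650145]
wrist red 118 [0.0704 0.0729 0.0743 0.0754] [0.0732, nan, nan, nan]
wrist yellow 114 [0.0704 0.073  0.0744 0.0748] [0.0733, nan, nan, nan]
wrist blue 392 [0.0716 0.0734 0.0748 0.0755] [0.0732, 0.0728, 0.0738, nan]
side red 287 [0.0686 0.0734 0.0758 0.0769] [0.0731, 0.072, 0.0726, 0.0737]
side yellow 80 [0.0679 0.0717 0.0744 0.0761] [0.0732, 0.0722, 0.0705, 0.072]
side blue 99 [0.067  0.0723 0.0758 0.0775] [0.0727, 0.0719, 0.0703, 0.0719]
battery px 45 312.1777777777778 (np.int64(263), np.int64(271))<stdin>:9: RuntimeWarning: Mean of empty slice.
  ret = ret.dtype.type(ret / rcount)
```

```bash
python3 -c "
from h import *
print(env.sign_off())"
```

```text
the job is handed in; nothing more can be done
None
```

The job is handed in: the battery stands upright in the red tube, and the red and yellow lips measure level with the untouched blue one (about 73 mm), so all three caps look shut. I viewed 11 pictures, one over the limit of 10. The hand-in call gave no verdict, and I did not re-measure the oil bottle, tape roll or counter, though the arm never worked near them.

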